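# Find the steel-cored insulator and present it at the mounting stand

### The job

First swing the lever of the mounting stand's lock collar round to the red mark, as far as it goes. Then lift the two brown knob insulators clear of the bench in turn to feel which is heavier, and set the lighter one gently back upright where it stood. Finish holding the heavier one in the gripper, upright and still, centred about 10 cm above the stand's round seat - do not set it down or let go - and leave the other things on the bench alone.

Things in the scene. Friction and masses are not known exactly. Their poses are not given: they have to be found in the camera images.
- centre_a (a point): one of two brown porcelain knob insulators that look exactly alike: round, 45 mm across, 42 mm high, standing upright on the bench, sealed; can be gripped across its sides from any direction. One of the two (a or b) has a steel core inside and weighs at least 0.2 kg more than the other (0.1 to 0.15 kg); which one it is changes from start to start and cannot be seen; neither weighs over 0.5 kg. This point is its centre, 21 mm above its underside; z is its upright axis
- centre_b (a point): one of two brown porcelain knob insulators that look exactly alike: round, 45 mm across, 42 mm high, standing upright on the bench, sealed; can be gripped across its sides from any direction. One of the two (a or b) has a steel core inside and weighs at least 0.2 kg more than the other (0.1 to 0.15 kg); which one it is changes from start to start and cannot be seen; neither weighs over 0.5 kg. This point is its centre, 21 mm above its underside; z is its upright axis
- insulator_a: the insulator of centre_a: same thing, origin at the centre of its underside
- insulator_b: the insulator of centre_b: same thing, origin at the centre of its underside
- seat (a point): centre of the top of the mounting stand's round black seat (52 mm across, 24 mm above the bench, white dot at its centre). The stand is a fixed round grey plate 136 mm across and 8 mm thick with a knurled brass lock collar (88 mm across, top 19 mm above the bench) captive round the seat; the collar turns about the vertical axis through this point. The stand's x axis points away from the robot at yaw 0
- lever_post (a point): the lock collar's black lever post: an upright pin 14 mm in diameter, 56 mm from the collar's axis, on the side facing the robot; it rises from the lever arm (top 18 mm above the bench) to 68 mm above the bench. This point is on its axis, 45 mm above the bench; it moves round with the collar
- red_mark (a point): red mark painted on the stand's plate, 9 mm above the bench: straight below where the lever post stands when the collar is locked (a white mark shows fully unlocked)
- collar (a joint): angle of the lock collar: 0 fully unlocked, grows anticlockwise seen from above (the lever, which faces the robot, swings towards the robot's right) to 1.2 rad, locked, at a hard stop where the lever stands at the red mark; friction (about 0.12 N m, some 2 N at the post) keeps it where it is left
- work_desk: the grey desk whose top is the work surface (bench, z = 0); fixed, its origin is on the floor below it and of no use. Fixed on it, between and beside the task's things: a dark steel fuse tin with its lid open (about x 0.40 to 0.55, y -0.27 to -0.10), a knife switch (y 0.28 to 0.43) and a bench vice (y below -0.42); all of them stay below 0.20 m, so travel with the fingertips and any held part above that; the cables hanging across the picture are no obstacle
- tape_black: black roll of insulating tape, 70 mm across, 19 mm high, lying flat; bystander; origin at the centre of its underside
- fuse_1: cartridge fuse lying on its side, 75 mm long, 25 mm thick, bystander; origin below its middle, on the bench
- fuse_2: smaller cartridge fuse lying on its side, 60 mm long, 21 mm thick, bystander; origin below its middle, on the bench
- fuse_3: cartridge fuse standing on end, 27 mm across, 80 mm high, bystander; origin at the centre of its underside
- knob_insulator_2: WHITE knob insulator, 40 mm across, 38 mm high, bystander; origin at the centre of its underside
- pilot_red: red pilot lamp standing on its lens, 31 mm across, 57 mm high, bystander; origin at the centre of its underside

How it is judged:
On the way, in this order (a step that is already met when the one before it is completed fails the run):
1. the lock collar is turned to the red mark (within 0.1 rad of the stop) (value of joint collar above 1.1 rad), for 0.2 s.
2. the lighter insulator is lifted at least 15 mm clear in the gripper (the one left on the desk weighs over 2.4 N) ((((height (world z) of centre_a above 0.036 m and contact force between insulator_a and the fingers above 0.5 N) and contact force between insulator_b and work_desk above 2.4 N) or ((height (world z) of centre_b above 0.036 m and contact force between insulator_b and the fingers above 0.5 N) and contact force between insulator_a and work_desk above 2.4 N))), for 0.2 s.
3. the heavier insulator is lifted at least 15 mm clear in the gripper (the one left on the desk weighs under 2.4 N) ((((height (world z) of centre_a above 0.036 m and contact force between insulator_a and the fingers above 0.5 N) and contact force between insulator_b and work_desk between 0.4 and 2.4 N) or ((height (world z) of centre_b above 0.036 m and contact force between insulator_b and the fingers above 0.5 N) and contact force between insulator_a and work_desk between 0.4 and 2.4 N))), for 0.2 s.
At the end, for the whole second after the job is handed in: Collar within 0.1 rad of locked; heavier insulator held still in the fingers, within 0.25 rad of upright, within 30 mm of the seat's axis, underside 50-150 mm above the seat; lighter one upright, at rest, released on the bench within 60 mm of its start (value of joint collar above 1.1 rad and ((horizontal distance between centre_a and seat below 0.03 m and z of centre_a in the frame of seat between 0.071 and 0.171 m and angle between centre_a's own z axis and vertical below 0.25 rad and linear speed of insulator_a below 0.03 m/s and contact force between insulator_a and the fingers above 0.5 N and contact force between insulator_b and work_desk between 0.4 and 2.4 N and angle between centre_b's own z axis and vertical below 0.15 rad and distance of centre_b from where it was at the start of the episode below 0.06 m and linear speed of insulator_b below 0.02 m/s and contact force between insulator_b and the fingers below 0.1 N) or (horizontal distance between centre_b and seat below 0.03 m and z of centre_b in the frame of seat between 0.071 and 0.171 m and angle between centre_b's own z axis and vertical below 0.25 rad and linear speed of insulator_b below 0.03 m/s and contact force between insulator_b and the fingers above 0.5 N and contact force between insulator_a and work_desk between 0.4 and 2.4 N and angle between centre_a's own z axis and vertical below 0.15 rad and distance of centre_a from where it was at the start of the episode below 0.06 m and linear speed of insulator_a below 0.02 m/s and contact force between insulator_a and the fingers below 0.1 N))); the arm keeps its last pose, push and grip.
It fails at once if a bystander moved more than 25 mm (distance of any of tape_black, fuse_1, fuse_2, fuse_3, knob_insulator_2, pilot_red from where it was at the start of the episode above 0.025 m).
It fails at once if an insulator dropped or slammed down (over 0.5 m/s within 40 mm of the bench) ((height (world z) of centre_a below 0.06 m and linear speed of insulator_a above 0.5 m/s) or (height (world z) of centre_b below 0.06 m and linear speed of insulator_b above 0.5 m/s)).
It fails at once if an insulator knocked over ((height (world z) of centre_a below 0.06 m and angle between centre_a's own z axis and vertical above 0.8 rad) or (height (world z) of centre_b below 0.06 m and angle between centre_b's own z axis and vertical above 0.8 rad)).
It also fails if it takes over 72 s, if anything falls off the work surface, if the arm or the gripper's body presses on something with over 40 N, if the wrist force passes 120 N, or if a joint passes its speed limit or range.

### The arm

A 7-joint arm with a two-finger parallel gripper is mounted at the origin on a cart in front of the work surface, level with it; the furniture and walls round the work are solid. World frame = base frame: x ahead of the robot, y to its left, z up, the work surface at z = 0. Lengths are in m, angles in rad, forces in N, time in s.
With the tool pointing down it reaches from about 0.4 to 0.875 m from the base axis. Payload 6.5 kg.
Tool frame: the origin (TCP) lies at the very end of the fingers, on their centre line; the grasp point (between the pads) lies 19 mm behind it; z points along the fingers, y is the line along which they close (so a half turn about z gives the same grasp; the last joint's range is limited). The gripper opens to 88 mm and grips with 3 to 60 N. Pads are 18 mm wide; open, the fingers measure 123 mm over their backs; the gripper's body (75 mm by 187 mm) begins 45 mm behind the grasp point.
Start: joints at [-1.394, 0.536, -0.004, 1.538, 0.003, 1.067, -0.071], TCP at [0.156, 0.631, 0.239] pointing down, gripper open.
Joint ranges: [-2.7, 2.7], [-0.37, 2.16], [-1.27, 1.26], [0.24, 2.4], [-1.31, 4.45], [0.19, 1.91], [-2.76, 2.76]. Speed limits (rad/s): [2.39, 2.39, 3.14, 3.14, 3.14, 3.14, 3.14].

### API

Orientations are given as a unit quaternion [w, x, y, z].
In Python, from cell import env gives the robot as it stands. Calls block until the motion is done:
- env.reach(position, orientation): joint-space move of the TCP to a pose.
- env.move_l(position, frame=None, speed=0.15, max_force=None): straight line of the TCP; frame=None keeps the orientation; speed is the mean speed in m/s. With max_force (N) it stops when the force on the tool has changed by that much, and returns True; else False.
- env.movej(angles): joint-space move.
- env.set_gripper(opening): finger opening in m; the grip force is fixed at half the most; returns when the fingers have stopped.
- env.sleep(seconds).
- env.ik(position, orientation): joint angles nearest the present ones, or None.
- env.read_state(): the state.
- env.read_camera(name): name is "scene" or "top" or "wrist"; returns the picture (420x560x3 uint8, red, green, blue); there is no depth.
- env.camera_info(name): a dict with "fx", "fy", "cx", "cy" (pixels), "R" (3x3) and "t" (3): a world point X has camera coordinates R X + t. Camera axes: x right, y down, z forward; pixel columns grow to the right and rows downward; lengths in m; the calibration is good to about 2 mm. The wrist camera is an equidistant fisheye: a pixel r from the principal point sees the ray r / f radians off the axis. A picture is of the moment at which its call begins: read the wrist's pose just before it. camera_info takes no time and is no camera call; for the wrist camera it gives the pose at the moment of the call.
A pose or a line that the arm cannot do raises env.IKError and nothing moves.
- env.job_done(): hands the job in; it is judged then, once.
The state is a dict: "time": time; "joint_positions": joint angles; "qd": joint speeds; "effort": joint torques, N m; "ee_pos": TCP position; "orientation": TCP orientation; "contact_force": force on the tool from outside, world axes, zero at the start; "torque": the same for the moment, N m; "gripper_width": finger opening in m; "grip_force": force on a finger pad.
Only numpy, scipy, OpenCV 4.12 (cv2) and the standard library are available. Lean on these libraries where they do the work, as an engineer would, in place of code of your own. Each camera call takes 0.05 s, during which the arm holds its last target. There are 200 camera calls.

## Working session

There is one attempt and no reset: what is moved stays moved. The work goes in short steps, each a Python script; the robot and the scene stay as the last script left them, time stands still between calls to the robot, and variables do not carry over. Pictures are saved under pics/ and viewed, at most 10 in all, crops included, and the job is handed in when it is done.

```bash
mkdir -p pics; ls; python3 - <<'E'
from cell import env
import cv2
for n in("top","scene"):
    cv2.imwrite(f"pics/{n}0.png",env.read_camera(n)[:,:,::-1]); print(n,env.camera_info(n))
s=env.read_state(); print(s)
E
```

```text
pics
top {'fx': 421.5731280271615, 'fy': 421.5731280271615, 'cx': 271.2336496988421, 'cy': 210.59363092620092, 'R': array([[ 0.00841437, -0.99995401,  0.00460233],
       [-0.98607409, -0.00906187, -0.16605956],
       [ 0.16609363, -0.00314095, -0.98610498]]), 't': array([0.07765162, 0.49205955, 1.06581594])}
scene {'fx': 484.2895711897649, 'fy': 484.2895711897649, 'cx': 280.3852538772748, 'cy': 216.64113895520006, 'R': array([[ 0.75898318, -0.65094273, -0.01476806],
       [-0.46243638, -0.522945  , -0.71601754],
       [ 0.45836353,  0.55027456, -0.69792606]]), 't': array([-0.35977078,  0.07049774,  1.26485631])}
{'time': 0.1, 'joint_positions': array([-1.39419559,  0.53713067, -0.00443161,  1.53874035,  0.00258293,
        1.06731009, -0.07118321]), 'qd': array([ 0.00088552, -0.00142413, -0.00044606, -0.00153881, -0.00072442,
        0.00012863, -0.00018196]), 'effort': array([ 1.90535371e-03, -5.72088540e+01,  9.93440598e-01, -2.52230197e+01,
       -5.62554749e-02,  1.35369578e-02,  5.00721819e-05]), 'ee_pos': array([0.15615432, 0.63039956, 0.23791391]), 'orientation': array([-4.32427419e-05,  1.21065548e-01,  9.92644200e-01, -7.90183601e-04]), 'contact_force': array([ 0.24310288,  0.01379615, -0.36231196]), 'torque': array([ 0.02320601, -0.01205369,  0.02797083]), 'grip_force': 0.0, 'gripper_width': 0.08793704833661285}
```

View pics/top0.png

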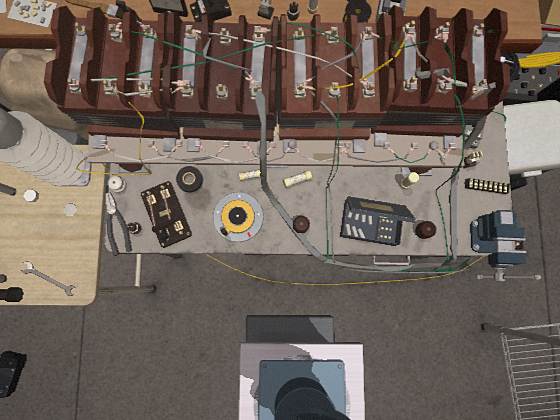

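View pics/scene0.png

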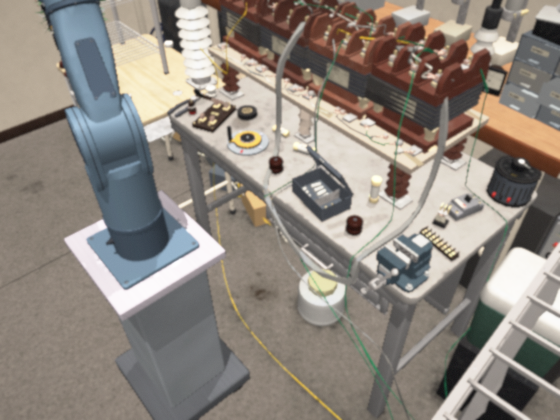

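The top view shows the stand's seat near (238,215), the brown insulators at (301,224) and (426,229), and the fuse tin at (378,220). The scene view agrees with this. Next I'll segment these and cast rays.

```bash
cat > h.py <<'E'
from cell import env
import cv2, numpy as np
def ray(n,u,v,z,c=None):
    c=c or env.camera_info(n)
    d=np.array([(u-c['cx'])/c['fx'],(v-c['cy'])/c['fy'],1.])
    R=c['R'];o=-R.T@c['t'];d=R.T@d
    return o+d*(z-o[2])/d[2]
def blobs(m,lo=15):
    n,_,st,ce=cv2.connectedComponentsWithStats(m.astype(np.uint8)*255)
    return [(np.round(ce[i],1),st[i].tolist()) for i in range(1,n) if st[i][4]>=lo]
E
python3 - <<'E'
from h import *
im=cv2.imread('pics/top0.png');hsv=cv2.cvtColor(im,cv2.COLOR_BGR2HSV)
H,S,V=[hsv[:,:,i].astype(int) for i in range(3)]
roi=np.zeros(H.shape,bool);roi[165:252,100:470]=1
def rep(name,m,z,lo=15):
    for c,s in blobs(m&roi,lo): print(name,c,s,ray('top',*c,z).round(3))
rep('brown',((H<12)|(H>170))&(S>70)&(V<110),.021,60)
rep('yel',(H>15)&(H<32)&(S>150)&(V>120),.019,60)
rep('red',((H<8)|(H>172))&(S>150)&(V>130),.009,3)
c=im[180:250,200:320]; big=cv2.resize(c,None,fx=5,fy=5,interpolation=cv2.INTER_CUBIC)
c=im[195:250,330:450]; b2=cv2.resize(c,(600,230))
cv2.imwrite('pics/crop1.png',np.vstack([big,b2]))
print(ray('top',238,215,.024))
E
```

```text
brown [130.8 167.4] [120, 165, 22, 7, 99] [0.61  0.464 0.021]
brown [419.1 169.4] [409, 167, 23, 7, 102] [ 0.612 -0.32   0.021]
brown [300.6 224. ] [293, 216, 16, 17, 184] [0.459 0.003 0.021]
brown [426.4 229.5] [417, 222, 19, 17, 203] [ 0.448 -0.331  0.021]
yel [237.2 216.5] [222, 200, 32, 33, 498] [0.478 0.173 0.019]
red [248.8 234.5] [248, 233, 3, 4, 6] [0.431 0.141 0.009]
[0.48151385 0.17023934 0.024     ]
```

View pics/crop1.png

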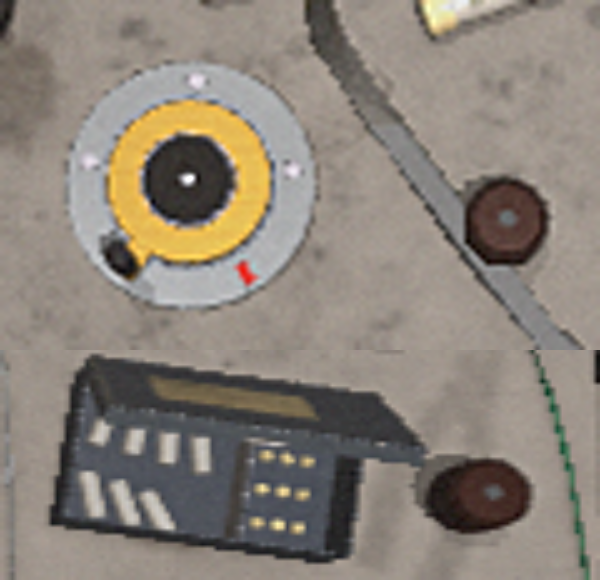

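The crop shows the seat dot at about (237.6,215.8), the black lever post at about (223,231) and the red mark at (249.2,234.6). The insulators are clear to see, and the tin's lid corner lies near insulator B. I'll check the geometry next.

```bash
python3 - <<'E'
from h import *
im=cv2.imread('pics/top0.png');hsv=cv2.cvtColor(im,cv2.COLOR_BGR2HSV)
V=hsv[:,:,2].astype(int);S=hsv[:,:,1].astype(int)
p=V[211:221,233:243]; w=np.clip(p-90,0,None); yy,xx=np.mgrid[211:221,233:243]
u,v=(w*xx).sum()/w.sum(),(w*yy).sum()/w.sum(); seat=ray('top',u,v,.024); print('seat',u,v,seat)
red=ray('top',249.2,234.4,.009); d=red-seat; a=np.arctan2(d[1],d[0]); print('red r',np.hypot(*d[:2]),'ang',a)
def proj(n,X):
    c=env.camera_info(n);q=c['R']@X+c['t'];return (q[0]/q[2]*c['fx']+c['cx'],q[1]/q[2]*c['fy']+c['cy'])
for z in(.068,.018): print('post pred',z,proj('top',[seat[0]+.056*np.cos(a-1.2),seat[1]+.056*np.sin(a-1.2),z]))
for c,s in blobs((V[215:240,210:232]<60),8): print('dark',c+[210,215],s)
# plate centroid check: brown tops
print('fuse3 top',ray('top',412,177,.08),'scene top',ray('scene',377,180,.08))
print('lid corner top', [ray('top',415.5,216.5,z).round(3) for z in(.05,.1,.15)])
sc=cv2.imread('pics/scene0.png')
cv2.imwrite('pics/crop2.png',cv2.resize(sc[120:245,220:410],None,fx=4,fy=4,interpolation=cv2.INTER_CUBIC))
for X in((.459,.003,.021),(.448,-.331,.021)): print(proj('scene',X))
E
```

```text
seat 237.1764705882353 215.3622291021672 [0.48051858 0.17240815 0.024     ]
red r 0.0585209371401541 ang -2.5607504786446773
post pred 0.068 (np.float64(222.6804578092807), np.float64(230.3077655804861))
post pred 0.018 (np.float64(224.73190074540645), np.float64(232.56586590223057))
dark [230.1 217.6] [19, 0, 3, 7, 16]
dark [223.6 231.5] [11, 13, 6, 7, 21]
fuse3 top [ 0.57565218 -0.27890971  0.08      ] scene top [ 0.57130433 -0.29022553  0.08      ]
lid corner top [array([ 0.478, -0.293,  0.05 ]), array([ 0.47 , -0.276,  0.1  ]), array([ 0.462, -0.258,  0.15 ])]
(np.float64(275.86094865101194), np.float64(164.1908500531858))
(np.float64(354.70004761144367), np.float64(224.7739527258468))
```

View pics/crop2.png

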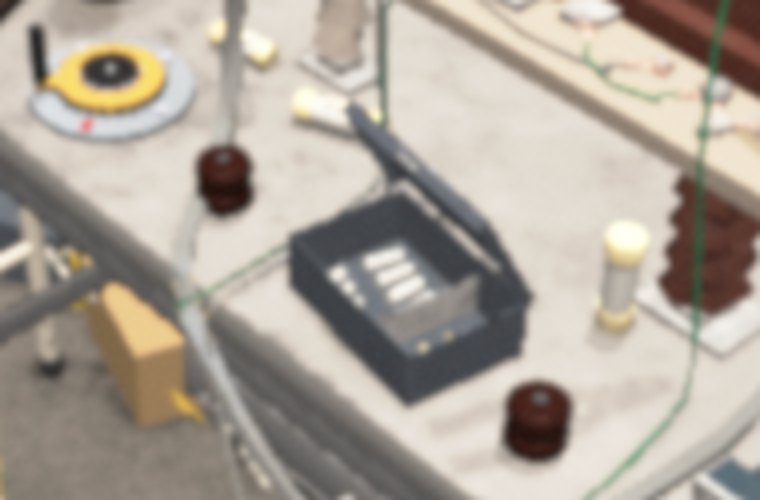

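The post prediction matches the image to about 1 px, and the insulators agree across both views to about 1 px. Lever first: I'll push with closed fingers along the arc.

View pics/top1.png

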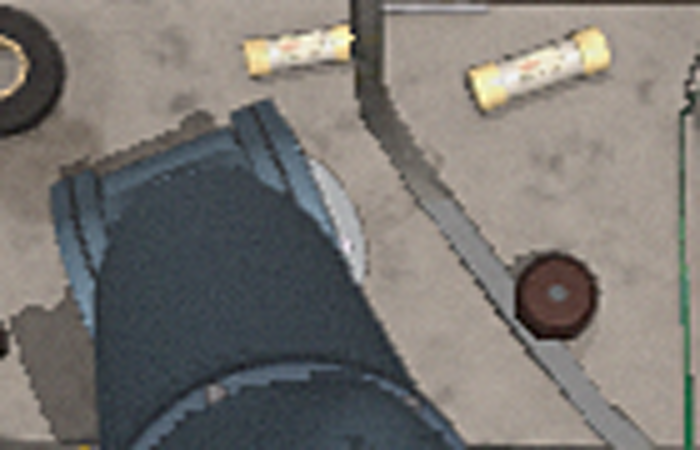

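The arm hides the stand in the top view, so I'll use the wrist camera.

```bash
python3 - <<'E'
from h import *
cv2.imwrite('pics/w1.png',env.read_camera('wrist')[:,:,::-1]); st()
E
```

```text
7.6 [0.426 0.156 0.034] F [-0.7   2.87 -1.3 ] w 0.0006 g 1.8
```

View pics/w1.png

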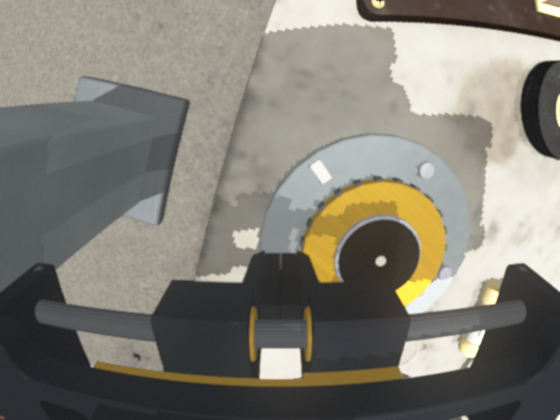

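The wrist view shows the white "unlocked" mark bare at (320,170) with no lever on it, so the lever has moved and is hidden beyond the fingers. I'll push on to the stop and verify.

```bash
python3 - <<'E'
from h import *
def pt(a,z,r=.057): return np.array([*(seat+r*np.array([np.cos(a),np.sin(a)])),z])
for a in np.arange(RED-.22,RED+.05,.05):
    hit=env.move_l(pt(a,.034),q(a+np.pi),speed=.03,max_force=8); s=st(); print(hit,round(a-RED,2))
    if hit or np.linalg.norm(s['contact_force'][:2])>9: break
b=a-.25
env.move_l(pt(b,.034),speed=.06)
env.move_l(pt(b,.22),speed=.25)
A=np.array([.459,.003])
env.reach([*A,.22],q(0)); st()
cv2.imwrite('pics/top2.png',cv2.resize(env.read_camera('top')[165:255,190:330,::-1],None,fx=5,fy=5,interpolation=cv2.INTER_CUBIC))
E
```

```text
7.8 [0.426 0.155 0.034] F [-4.43  9.7   0.35] w 0.0002 g 5.6
False -0.22
9.8 [0.458 0.004 0.219] F [-0.04 -0.56  0.19] w 0.0007 g 0.0
```

View pics/top2.png

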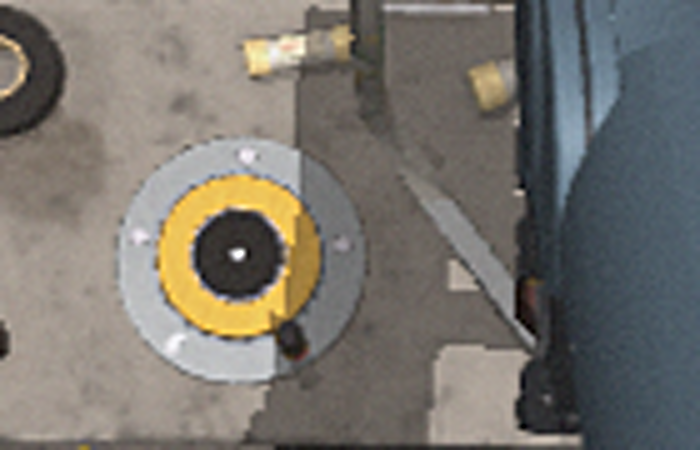

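The lever now covers the red mark, with its post base at about (248,234), and the push force rose to about 10 N, so it's at the stop. Next I'll grip and weigh A.

```bash
cat >> h.py <<'E'
def lift(P,phi,z=.007):
    env.set_gripper(.088); env.reach([*P,.22],q(phi)); env.move_l([*P,.12],speed=.25)
    print('hit',env.move_l([*P,z],speed=.1,max_force=8)); env.set_gripper(.0); st()
    env.move_l([*P,.06],speed=.08)
    env.sleep(.3); f=np.mean([(env.sleep(.05),env.read_state()['contact_force'])[1] for _ in range(8)],0); print('F mean',f.round(2)); st()
def place(P,z=.0075):
    env.move_l([*P,.015],speed=.1); env.move_l([*P,z],speed=.02); env.sleep(.2); st(); env.set_gripper(.088); env.move_l([*P,.22],speed=.25); st()
A=np.array([.459,.003]);B=np.array([.448,-.331])
E
python3 - <<'E'
from h import *
lift(A,0)
E
```

```text
hit False
14.0 [0.458 0.003 0.007] F [-1.71  0.65  2.89] w 0.0449 g 30.0
F mean [ 0.11 -0.39 -3.71]
15.5 [0.459 0.003 0.06 ] F [ 0.03  0.19 -4.89] w 0.0445 g 30.0
```

A weighs about 3.8 N, so it's the heavier one. I'll set it back, lift B (the lighter one), set B back, then take A again.

```bash
python3 - <<'E'
from h import *
place(A)
lift(B,-.2)
place(B)
cv2.imwrite('pics/sc2.png',cv2.resize(env.read_camera('scene')[120:245,220:410,::-1],None,fx=4,fy=4,interpolation=cv2.INTER_CUBIC))
E
```

```text
16.8 [0.459 0.003 0.008] F [-0.51 -0.41 -4.05] w 0.045 g 30.0
18.6 [0.458 0.003 0.219] F [-0.39 -0.05 -0.88] w 0.0879 g 0.0
hit False
22.6 [ 0.448 -0.331  0.007] F [-0.07 -0.65  2.66] w 0.045 g 30.0
F mean [-0.03 -0.16 -1.31]
24.1 [ 0.448 -0.331  0.06 ] F [ 0.7  -0.51 -1.46] w 0.0448 g 30.0
25.5 [ 0.448 -0.331  0.008] F [ 0.32 -0.18 -1.1 ] w 0.0446 g 30.0
27.2 [ 0.447 -0.33   0.219] F [-0.85 -0.67 -0.1 ] w 0.0879 g 0.0
```

View pics/sc2.png

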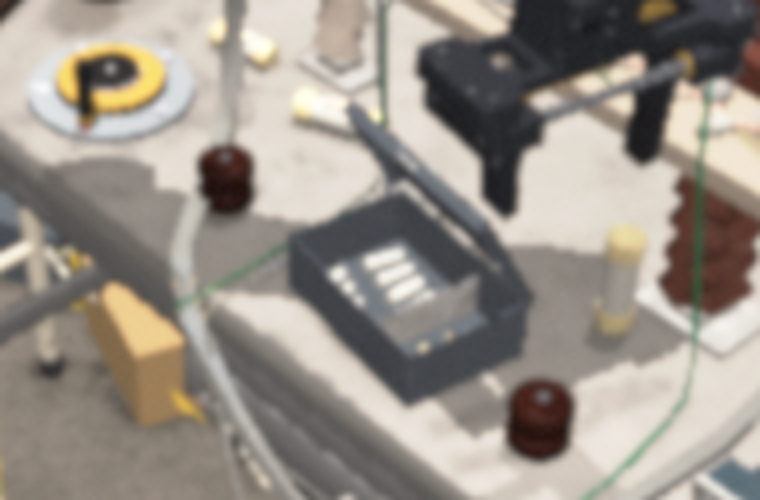

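B weighs about 1.3 N and is the lighter one. Both insulators stand upright at their spots, (226,178) and (540,418) in the crop, and the lever sits over the red mark. Now the final lift of A.

```bash
python3 - <<'E'
from h import *
lift(A,0)
env.move_l([*A,.23],speed=.15); env.move_l([*seat,.23],speed=.12); env.move_l([*seat,.131],speed=.08); env.sleep(1); st()
cv2.imwrite('pics/fin.png',cv2.resize(env.read_camera('scene')[60:245,180:420,::-1],None,fx=3,fy=3,interpolation=cv2.INTER_CUBIC))
E
```

```text
hit False
31.3 [0.459 0.003 0.007] F [-1.08  0.31  1.03] w 0.0447 g 30.0
F mean [-0.18  0.13 -3.82]
32.8 [0.459 0.003 0.06 ] F [-0.03 -0.64 -4.26] w 0.0446 g 30.0
38.1 [0.48  0.172 0.131] F [ 0.24  0.71 -4.03] w 0.0446 g 30.0
```

View pics/fin.png

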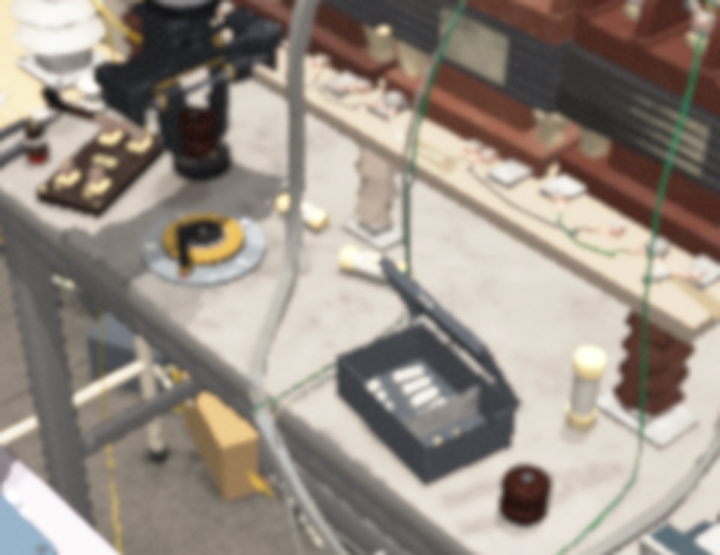

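The heavy insulator is held upright at (200,130), above the seat, with the lever at the red mark and B standing at its spot. I'm handing in.

```bash
python3 -c "
from h import *
print(env.job_done()); st()"
```

```text
the job is handed in; nothing more can be done
None
the job is handed in; nothing more can be done
```

Job handed in: the collar is locked at the red mark, the lighter insulator (B, about 1.3 N) is back upright where it stood, and the heavier one (A, about 3.8 N) is held upright and still about 10 cm above the seat.

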